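Hang the hex driver back on its keeper hook

ROBOT

A 7-joint arm with a two-finger parallel gripper is mounted at the origin on a cart in front of the work surface, level with it; the furniture and walls round the work are solid. World frame = base frame: x ahead of the robot, y to its left, z up, the work surface at z = 0. Lengths are in mm, angles in rad, forces in N, time in s.
With the tool pointing down it reaches from about 400 to 875 mm from the base axis. Payload 4.4 kg.
Tool frame: the origin (TCP) lies at the very end of the fingers, on their centre line; the grasp point (between the pads) lies 19 mm behind it (ctrl.grip_point_offset is the distance from the TCP to the grasp point, in mm); z points along the fingers, y is the line along which they close (so a half turn about z gives the same grasp; the last joint's range is limited). The gripper opens to 85 mm and grips with 20 to 120 N. Pads are 22 mm wide; open, the fingers measure 114 mm over their backs; the gripper's body (76 mm by 85 mm) begins 54 mm behind the grasp point. The pads swing forward as they close: fully open they stand 13 mm farther back than shut.
Start: joints at [-1.415, 0.628, 0.038, 1.517, -0.027, 0.996, -0.02], TCP at [142.965, 634.097, 231.313] pointing down, gripper open.
Joint ranges: [-3.06, 3.06], [-0.37, 2.12], [-1.25, 1.32], [0.18, 2.47], [-1.1, 4.24], [0.23, 1.98], [-2.94, 2.94]. Speed limits (rad/s): [2.57, 2.57, 3.14, 3.14, 3.14, 3.14, 3.14].

INTERFACE

Orientations are given as [roll, pitch, yaw] about the fixed x, y, z axes, in that order (R = Rz(yaw) Ry(pitch) Rx(roll)).
In Python, from cell import ctrl gives the robot as it stands.
- The arm moves only by the tool jog_arm, never from a script. Its argument "increments" is one flat list of numbers, 7 for each row, row after row: the finger opening in cm, from 0 to 8.54, then the shift along the tool's x, y, z in cm, then the turn, a rotation vector about the tool's x, y, z in degrees. In form: [fingers, x, y, z, rx, ry, rz, fingers, x, y, z, rx, ry, rz, ...]. A call has 1 to 20 rows; each row is the pose to reach, as a shift and turn from the pose commanded when the call began, along the tool's axes at that moment; what a row does not reach only later rows make up. A row lasts 1/10 s, in which the tool goes at most 50 mm and 8.59 degrees, less where a joint would pass 70% of its speed; a pose out of reach is approached as far as the arm can. A call with a gripper value outside its range is refused whole. The fingers move at their own pace and stop on an object; the grip force is fixed at half the most. Time passes only in rows, so rows that repeat a pose let the fingers close. It gives the time, the measured TCP pose, the force, the opening and the grip force at its end, in the units of the state.
- ctrl.read_state(): the state, without advancing time (a new reading comes with each control period).
- ctrl.get_image(name): name is "side" or "top"; returns the picture (480x640x3 uint8, red, green, blue); there is no depth.
- ctrl.camera_params(name): a dict with "fx", "fy", "cx", "cy" (pixels), "extrinsics" (4x4, takes a point from world to camera coordinates). Camera axes: x right, y down, z forward; pixel columns grow to the right and rows downward; lengths in mm; the calibration is good to about 2 mm. A picture is of the moment at which its call begins. camera_params takes no time and is no camera call.
- ctrl.finish_job(): hands the job in; it is judged then, once.
The state is a dict: "clock": time; "qpos": joint angles; "qd": joint speeds; "tau": joint torques, N m; "eef_pos": TCP position; "tool_rot": TCP orientation; "force": force on the tool from outside, world axes, zero at the start; "torque": the same for the moment, N m; "width": finger opening in mm; "gripper_force": force on a finger pad.
Only numpy, scipy, OpenCV 4.12 (cv2) and the standard library are available. Lean on these libraries where they do the work, as an engineer would, in place of code of your own. Each camera call takes 0.05 s, during which the arm holds its last target. There are 200 camera calls.

TASK

Take the hex driver out of the wooden block and hang it on the free middle hook of the small tool rack, between the two tools hanging there: shaft in the fork, pressed gently down past the two spring keepers until its collar sits fully home on the fork, then let go. Feel your way and never force it against the rack (20 N is the most it may ever feel), do not disturb the two neighbouring tools, and leave the bottle, the dish and the timer where they are.

Things in the scene. Friction and masses are not known exactly. Their poses are not given: they have to be found in the camera images.
- driver_mid (a point): hex driver, black round handle, upright in the wooden block, 0.09 to 0.15 kg, z up its axis. Point: centre of the handle (26 mm diameter, 28 mm up and down from here). Below: neck 18 mm diameter to -42 mm; steel collar -42 to -60 mm (underside 18 mm diameter at -60, widening as a cone to 26 mm at -52, straight to -44, then bevelled); shaft 8 mm diameter to the tip at -150 mm
- stand: wooden block, 56 x 56 x 55 mm, fixed to the bench, origin at the centre of its underside. A hole 9.5 mm wide, 43 mm deep, in its top holds the driver's shaft, which comes out straight up
- rack: tool rack, fixed; origin at the centre of the underside of its foot (115 x 200 x 12 mm). z up, y along the row of three hooks, open front towards its -x. Back board at rack x = 0.040 to 0.052, its top 135 mm above the bench. Outer hook seats at rack (0, +-0.060, 0.125), one tool on each. Hooks are forks, 50 mm wide, two prongs 8 mm thick; the prongs' top face is the seat
- slot (a point): nominal seat centre of the free middle hook, rack (0, 0, 0.125), axes as the rack. The hook was clamped on by hand: it really sits up to 7 mm to either side along y and up to 11 mm higher or lower (x is true). That is not measured and must be seen or felt. Home = underside of the driver's collar on the prongs' top face, a hard stop, collar between the lip and the slot's end
- mouth (a point): nominal middle of the free hook's mouth, at rack (-0.036, 0, 0.125), off by the same amount. The slot between the prongs is 10.4 mm wide, open to rack -x, flared to about 32 mm here; its closed end stops a shaft's axis 1.5 mm behind the seat centre (rack x = +0.0015). A lip on the prongs, 5 mm high, at rack x = -0.016 to -0.019, keeps a seated collar in
- keeper_l (a joint): spring keeper of the middle hook, +y side: m pushed outward. 0 free, 0.0035 as a collar passes, about 0.001 (0 to 0.002) closed over the collar of a tool that is home. Keepers: plastic bars, 8 mm diameter, along x, axes 19.8 mm above the seat, 18.4 mm free between them; housings 26 mm high. They grip the collar all the way down; pressing takes 2 to 7 N until they snap over it
- keeper_r (a joint): the same for the keeper at the -y side; both are pushed apart by the collar's cone and snap in over its bevelled top only at the very end of the way, about 3 mm before the hard stop. Let go earlier, the driver stays stuck high
- left_tool_mid (a point): neighbouring tool with a grey handle (24 mm diameter, 46 mm long) hanging loose on the hook at rack +y; the point lies on its axis 60 mm above the underside of its collar, 5 mm above the middle of its handle; the handle's top is 18 mm above the point
- right_tool_mid (a point): neighbouring tool with a grey handle (28 mm diameter, 52 mm long) hanging loose on the hook at rack -y; the point lies on its axis 60 mm above the underside of its collar, 2 mm above the middle of its handle; the handle's top is 24 mm above the point
- timer: small kitchen timer leaning on its foot, 54 x 62 x 62 mm, loose on the bench; origin at the centre of its underside
- amber_bottle: small brown bottle with a black cap, 28 mm diameter, 61 mm high, loose on the bench; origin at the centre of its underside
- petri: shallow round dish, 59 mm diameter, 15 mm high, loose on the bench; origin at the centre of its underside

How it is judged (in metres and radians):
On the way:
1. the driver has been lifted out of the wooden block (height (world z) of driver_mid above 0.215 m), for 0.1 s.
At the end, for the whole second after the job is handed in: the driver hangs upright (0.08 rad) and at rest in the middle hook: axis within 6 mm of the row of hooks and 13 mm of the rack's middle, handle centre 172 to 198 mm above the bench, both keepers closed over its collar (each pushed out under 2.3 mm, one at least 0.15 mm) (x of driver_mid in the frame of rack between -0.006 and 0.006 m and y of driver_mid in the frame of rack between -0.013 and 0.013 m and z of driver_mid in the frame of rack between 0.172 and 0.198 m and angle between driver_mid's own z axis and vertical below 0.08 rad and linear speed of driver below 0.02 m/s and value of joint each of keeper_l, keeper_r below 0.0023 m and value of joint any of keeper_l, keeper_r above 0.00015 m); the robot touches nothing.
It fails at once if the driver is forced against the rack: contact forces, with the 12 N or so of the keepers' own squeeze, add up to over 35 N (contact force between driver and rack above 35 N).
It fails at once if the robot pushes the rack with more than 25 N (contact force between any of the fingers, the arm and rack above 25 N).
It fails at once if a neighbouring tool is knocked (moved more than 6 mm at its handle) (distance of any of left_tool_mid, right_tool_mid from where it was at the start of the episode above 0.006 m).
It fails at once if the timer, the bottle or the dish is moved more than 20 mm (distance of any of timer, amber_bottle, petri from where it was at the start of the episode above 0.02 m).
It also fails if it takes over 69 s, if anything falls off the work surface, if the arm or the gripper's body presses on something with over 40 N, if the wrist force passes 120 N, or if a joint passes its speed limit or range.

## Working session

There is one attempt and no reset: what is moved stays moved. The work goes in short steps, Python scripts to look and compute and a tool call to move; the robot and the scene stay as the last step left them, time stands still between calls to the robot, and variables do not carry over. Pictures are saved under pics/ and viewed, at most 10 in all, crops included, and the job is handed in when it is done.

Besides the shell and the picture viewer there is one more tool, called after "Emit:" as name(argument=value, ...) on one line, values as JSON. jog_arm: Moves the arm, as the interface text tells. Its arguments: {"type":"object","properties":{"increments":{"type":"array","items":{"type":"number"}}},"required":["increments"]}

```bash
mkdir -p pics; python3 - <<'E'
from cell import ctrl
import cv2,numpy as np
s=ctrl.read_state();print(s['clock'],s['eef_pos'],s['tool_rot'],s['width'],s['force'])
for n in('side','top'):
    cv2.imwrite(f'pics/{n}0.png',ctrl.get_image(n)[:,:,::-1])
    p=ctrl.camera_params(n);print(n,p['fx'],p['fy'],p['cx'],p['cy']);E=np.array(p['extrinsics']);print(E.round(3),(-E[:3,:3].T@E[:3,3]).round(1))
E
```

```text
0.0 [142.83690835 633.49006576 230.4001148 ] [-3.13973898e+00  8.42844071e-05  2.91985167e+00] 85.30423007751219 [ 0.03969474 -0.24909897 -0.25515781]
side 521.3970989537132 521.3970989537132 305.8977193673068 234.62603102262855
[[-1.00000e+00 -9.00000e-03  2.20000e-02  4.35755e+02]
 [-2.30000e-02  4.18000e-01 -9.08000e-01  2.13107e+02]
 [-1.00000e-03 -9.08000e-01 -4.19000e-01  8.12976e+02]
 [ 0.00000e+00  0.00000e+00  0.00000e+00  1.00000e+00]] [441.6 652.9 524.4]
top 561.0723455235747 561.0723455235747 323.20190467061843 236.2717925866888
[[ 2.000000e-03 -1.000000e+00  4.000000e-03 -1.625780e+02]
 [-9.750000e-01 -2.000000e-03 -2.210000e-01  4.766980e+02]
 [ 2.210000e-01 -4.000000e-03 -9.750000e-01  1.017365e+03]
 [ 0.000000e+00  0.000000e+00  0.000000e+00  1.000000e+00]] [ 239.8 -157.6 1098.4]
```

View pics/side0.png

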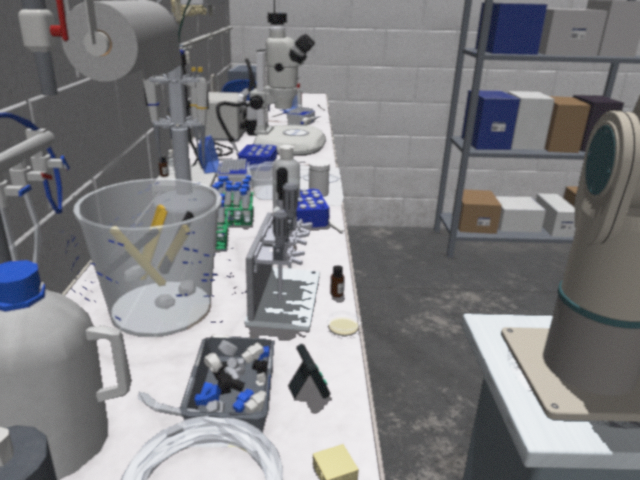

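View pics/top0.png

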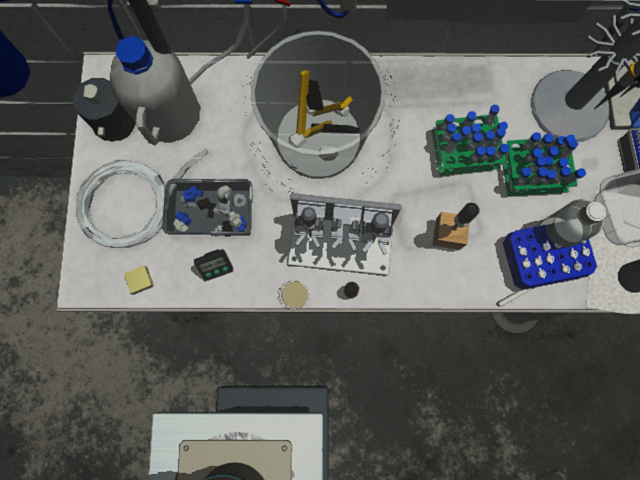

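The side view shows the rack edge-on (about 285,250) with the driver behind it. The top view shows the rack at about (343,235), the block at (452,228), the driver's handle top at (467,212), bottle (350,290), dish (294,295) and timer (212,264). I'll zoom in next.

```bash
python3 - <<'E'
import cv2
a=cv2.imread('pics/top0.png');
cv2.imwrite('pics/t1.png',cv2.resize(a[185:285,280:410],None,fx=6,fy=6,interpolation=cv2.INTER_CUBIC))
b=cv2.imread('pics/side0.png')
c=cv2.resize(a[195:255,425:490],None,fx=6,fy=6,interpolation=cv2.INTER_CUBIC)
d=cv2.resize(b[150:340,235:335],None,fx=3,fy=3,interpolation=cv2.INTER_CUBIC)
import numpy as np
o=np.zeros((570,700,3),np.uint8);o[:360,:390]=c;o[:570,400:700]=d
cv2.imwrite('pics/t2.png',o)
E
```

```text
(no output)
```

View pics/t1.png

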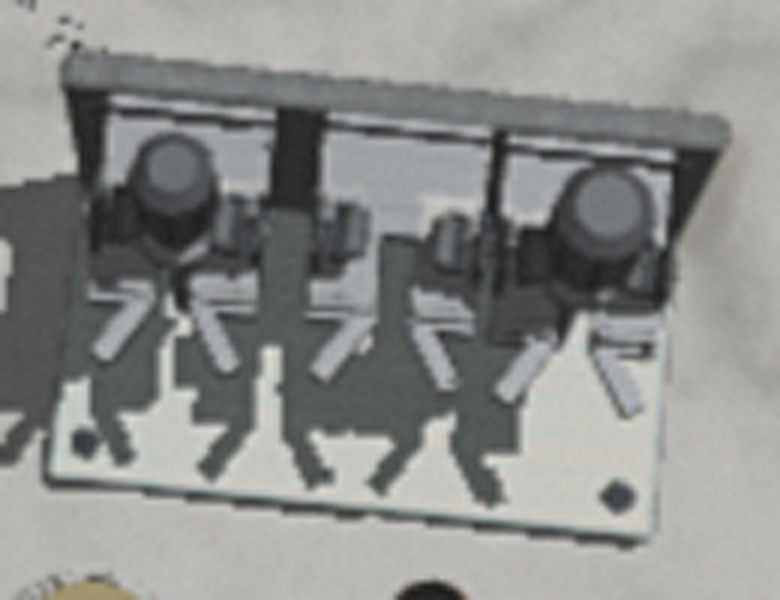

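View pics/t2.png

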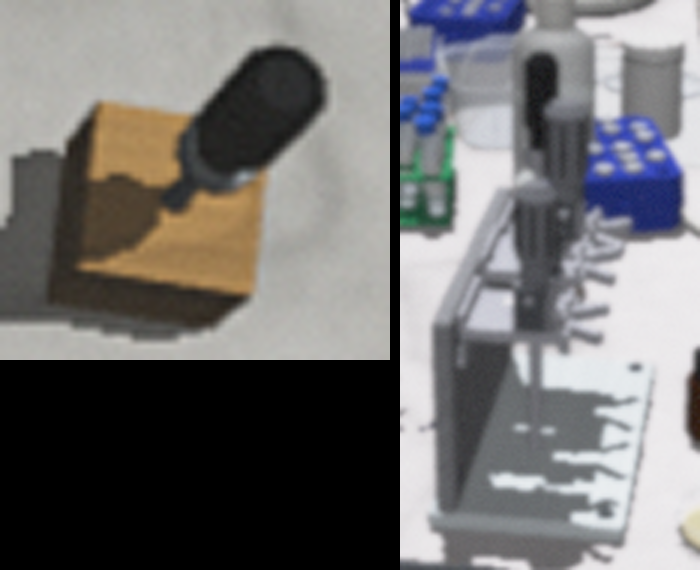

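Zoomed views: rack board top corners, foot front corners, tool tops and the middle hook's flare are readable. In the top crop the middle flare tips are at (325,370) and (445,385), and the outer ones at (105,355), (230,370), (510,395) and (630,410). The block's shaft entry is at crop (175,205). Next I fit poses.

```bash
cat > h.py <<'E'
import numpy as np,cv2
from cell import ctrl
P={n:ctrl.camera_params(n) for n in('side','top')}
def proj(n,X):
    p=P[n];E=np.array(p['extrinsics']);c=E[:3,:3]@np.asarray(X,float)+E[:3,3]
    return np.array([p['fx']*c[0]/c[2]+p['cx'],p['fy']*c[1]/c[2]+p['cy']])
def back(n,uv,z):
    p=P[n];E=np.array(p['extrinsics']);R=E[:3,:3];o=-R.T@E[:3,3]
    d=R.T@np.array([(uv[0]-p['cx'])/p['fx'],(uv[1]-p['cy'])/p['fy'],1]);return o+d*(z-o[2])/d[2]
def rk(r,X):
    c,s=np.cos(r[2]),np.sin(r[2]);return np.array([r[0]+c*X[0]-s*X[1],r[1]+s*X[0]+c*X[1],X[2]])
E
python3 - <<'E'
from h import *
from scipy.optimize import least_squares
t1=lambda u,v:np.array([280+(u+.5)/6-.5,185+(v+.5)/6-.5])
t2=lambda u,v:np.array([425+(u+.5)/6-.5,195+(v+.5)/6-.5])
obs=[((-57.5,100,12),(48,478)),((-57.5,-100,12),(650,535)),((52,100,135),(68,52)),((52,-100,135),(732,122)),((40,100,135),(65,90)),((40,-100,135),(722,152)),((0,60,203),(182,168)),((0,-60,209),(607,203))]
f=lambda r:np.concatenate([proj('top',rk(r,X))-t1(*o) for X,o in obs])
s=least_squares(f,[700,-190,0],loss='soft_l1',x_scale=[100,100,1]);r=s.x;print('rack',r,f(r).reshape(-1,2).round(1).tolist())
np.save('rack.npy',r)
for n,c in dict(dl=(105,355),d2=(230,370),ml=(325,370),mr=(445,385),rl=(510,395),rr=(630,410)).items():
    b=back('top',t1(*c),125);c_,s_=np.cos(r[2]),np.sin(r[2]);d=b[:2]-r[:2];print(n,[round(c_*d[0]+s_*d[1],1),round(-s_*d[0]+c_*d[1],1)])
for n,c,z in [('c1',(100,100),55),('c2',(250,295),55),('c3',(78,265),55),('shaft',(175,207),55),('handtop',(288,84),190)]: print(n,back('top',t2(*c),z).round(1))
b=back('top',t2(175,207),55);print('handtop side pred',proj('side',[b[0],b[1],190]))
# overlay side
im=cv2.imread('pics/side0.png');x0,y0,k=270,195,9
z=cv2.resize(im[y0:y0+66,x0:x0+55],None,fx=k,fy=k,interpolation=cv2.INTER_CUBIC)
def dot(X,col):
    q=(proj('side',rk(r,X))-[x0,y0]+.5)*k-.5;cv2.circle(z,tuple(int(v) for v in q),2,col,-1)
for y in(60,-60):
    for s_ in(1,-1):
        for X in [(-36,y+s_*16,125),(-17,y+s_*6,130),(-19,y+s_*20,125)]:dot(X,(0,0,255))
        dot((0,y+s_*25,125),(0,0,255))
for X in[(40,100,135),(40,-100,135)]:dot(X,(0,255,0))
for s_ in(1,-1):
    for dz,col in((-10,(255,0,0)),(0,(0,255,255)),(10,(255,0,255))):dot((-36,-5+s_*16,125+dz),col)
cv2.imwrite('pics/s1.png',z)
E
```

```text
rack [ 4.76941083e+02 -1.96698362e+02 -9.89823743e-02] [[-0.2, 0.2], [1.0, 0.9], [-0.6, -0.6], [0.1, -1.4], [-0.8, -0.5], [1.3, 0.1], [-1.2, 0.2], [0.7, 0.6]]
dl [np.float64(-37.7), np.float64(78.3)]
d2 [np.float64(-38.5), np.float64(41.1)]
ml [np.float64(-35.7), np.float64(13.2)]
mr [np.float64(-36.6), np.float64(-22.5)]
rl [np.float64(-37.6), np.float64(-41.8)]
rr [np.float64(-38.5), np.float64(-77.4)]
c1 [ 526.8 -389.2   55. ]
c2 [ 462.8 -433.9   55. ]
c3 [ 472.4 -379.7   55. ]
shaft [ 491.5 -411.5   55. ]
handtop [ 494.4 -412.1  190. ]
handtop side pred [283.28350199 167.26945373]
```

View pics/s1.png

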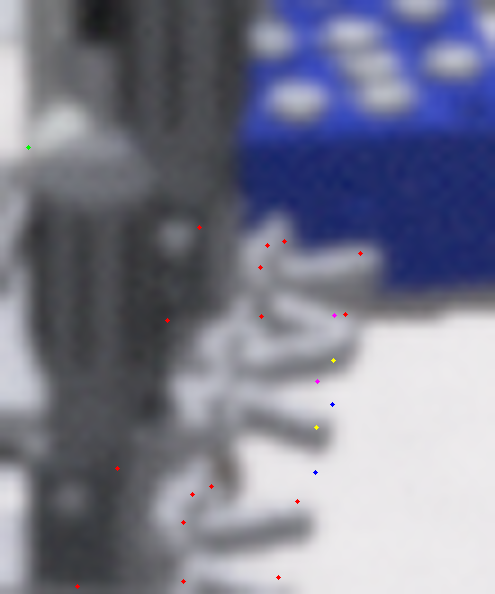

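Side crop: outer prong tips sit about 18 crop-px below their predicted top-face dots, which is the prong thickness. The middle prong tips, at (350,348) and (325,435), sit 10–30 px higher than nominal. So the middle hook is at about y = −4.7 mm and z = +4.5 mm, with z still uncertain and to be felt. The driver axis is at about (493.5, −411.7), which agrees with the block centre and the side view.

```bash
cat >> h.py <<'E'
from scipy.spatial.transform import Rotation as Ro
def inc(targets,start=None):
    s=ctrl.read_state()
    p,e=start if start else (np.array(s['eef_pos']),s['tool_rot'])
    R=Ro.from_euler('xyz',e)
    for t in targets:
        T=Ro.from_euler('xyz',[np.pi,0,t[3]])
        print(t,(R.inv().apply(np.array(t[:3])-p)/10).round(2),(R.inv()*T).as_rotvec(degrees=True).round(1))
E
python3 - <<'E'
from h import *
s=ctrl.read_state();print(s['qpos'])
inc([(480,150,330,1.472),(493.5,-411.7,330,1.472),(493.5,-411.7,151,1.472)],(np.array([142.965,634.097,231.313]),s['tool_rot']))
r=np.load('rack.npy')
for X in[(-85,-4.7,0),(-36,-4.7,0),(0,-4.7,0)]:print(rk(r,X))
E
```

```text
[-1.41478758  0.62920203  0.03844651  1.51827081 -0.02702593  0.99630737
 -0.02000087]
(480, 150, 330, 1.472) [-43.53 -39.82  -9.8 ] [-0.1  0.1 83. ]
(493.5, -411.7, 330, 1.472) [-57.2  -94.32  -9.71] [-0.1  0.1 83. ]
(493.5, -411.7, 151, 1.472) [-57.2  -94.29   8.19] [-0.1  0.1 83. ]
[ 391.89267951 -192.97558682    0.        ]
[ 440.65283642 -197.81780717    0.        ]
[ 476.47662518 -201.37535681    0.        ]
```

Emit:
jog_arm(increments=[8.5,0,0,-5,0,0,0,8.5,-4,-3.5,-9.8,0,0,8,8.5,-43.5,-39.8,-9.8,0,0,83,8.5,-43.5,-39.8,-9.8,0,0,83,8.5,-43.5,-39.8,-9.8,0,0,83,8.5,-43.5,-39.8,-9.8,0,0,83,8.5,-43.5,-39.8,-9.8,0,0,83,8.5,-43.5,-39.8,-9.8,0,0,83,8.5,-43.5,-39.8,-9.8,0,0,83,8.5,-43.5,-39.8,-9.8,0,0,83,8.5,-43.5,-39.8,-9.8,0,0,83,8.5,-43.5,-39.8,-9.8,0,0,83,8.5,-43.5,-39.8,-9.8,0,0,83,8.5,-43.5,-39.8,-9.8,0,0,83])

```text
clock: 1.5
eef_pos: [483.1, 142.6, 329.9]
tool_rot: [3.138, 0.003, 1.46]
force: [-1.1, 0.7, -1.2]
width: 85.0
gripper_force: 0.0
```

```bash
python3 - <<'E'
from h import *
print(ctrl.read_state()['qpos'])
inc([(493.5,-411.7,330,1.472)])
E
```

```text
[-0.74154918  0.34412862  0.54624454  1.78958988 -0.19708412  1.06080185
 -0.23624718]
(493.5, -411.7, 330, 1.472) [-54.97   7.19   0.2 ] [ 0.2  0.2 -0.7]
```

Emit:
jog_arm(increments=[8.5,-55.8,6.9,0,0,0,0,8.5,-55.8,6.9,0,0,0,0,8.5,-55.8,6.9,0,0,0,0,8.5,-55.8,6.9,0,0,0,0,8.5,-55.8,6.9,0,0,0,0,8.5,-55.8,6.9,0,0,0,0,8.5,-55.8,6.9,0,0,0,0,8.5,-55.8,6.9,0,0,0,0,8.5,-55.8,6.9,0,0,0,0,8.5,-55.8,6.9,0,0,0,0,8.5,-55.8,6.9,0,0,0,0,8.5,-55.8,6.9,0,0,0,0,8.5,-55.8,6.9,0,0,0,0,8.5,-55.8,6.9,0,0,0,0,8.5,-55.8,6.9,0,0,0,0,8.5,-55.8,6.9,0,0,0,0])

```text
clock: 3.1
eef_pos: [493.8, -409.9, 329.5]
tool_rot: [3.141, -0.001, 1.474]
force: [-0.4, -0.4, -0.2]
width: 84.4
gripper_force: 0.0
```

```bash
python3 - <<'E'
from h import *
inc([(493.5,-411.7,151,1.472)])
E
```

```text
(493.5, -411.7, 151, 1.472) [-0.2  -0.02 17.85] [ 0.  -0.1  0.1]
```

Emit:
jog_arm(increments=[8.5,-0.2,0,4,0,0,0,8.5,-0.2,0,8,0,0,0,8.5,-0.2,0,11,0,0,0,8.5,-0.2,0,14,0,0,0,8.5,-0.2,0,16,0,0,0,8.5,-0.2,0,17.2,0,0,0,8.5,-0.2,0,17.9,0,0,0,8.5,-0.2,0,17.9,0,0,0,8.5,-0.2,0,17.9,0,0,0])

```text
clock: 4.0
eef_pos: [493.3, -414.3, 151.4]
tool_rot: [3.14, 0.001, 1.471]
force: [-0.5, -0.6, 0.2]
width: 85.1
gripper_force: 0.0
```

```bash
python3 - <<'E'
from h import *
im=ctrl.get_image('top')[:,:,::-1];b=ctrl.get_image('side')[:,:,::-1]
o=np.hstack([cv2.resize(im[170:260,420:500],None,fx=5,fy=5,interpolation=cv2.INTER_CUBIC),cv2.resize(b[140:230,245:320],None,fx=5,fy=5,interpolation=cv2.INTER_CUBIC)])
cv2.imwrite('pics/g1.png',o)
E
```

```text
(no output)
```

View pics/g1.png

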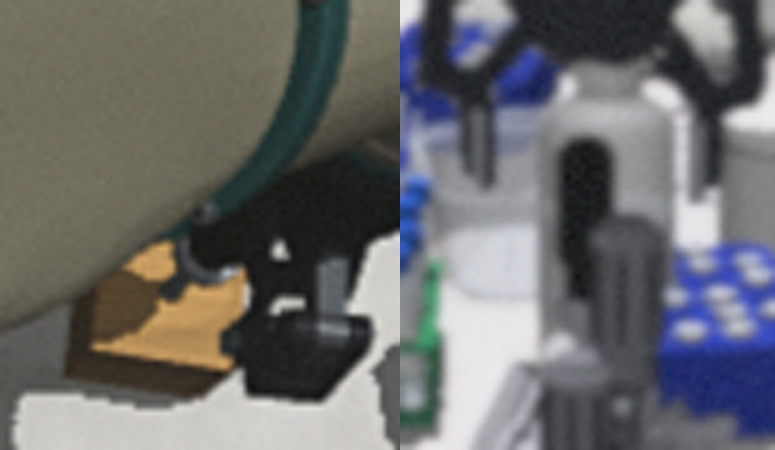

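The side crop shows the fingers straddling the black handle. Their centre is at column ≈592 and the handle's at 585, so I shift about 2 mm and close.

Emit:
jog_arm(increments=[8.5,0.1,0.2,0,0,0,0,8.5,0.1,0.2,0,0,0,0,2.2,0.1,0.2,0,0,0,0,2.2,0.1,0.2,0,0,0,0,2.2,0.1,0.2,0,0,0,0,2.2,0.1,0.2,0,0,0,0,2.2,0.1,0.2,0,0,0,0,2.2,0.1,0.2,0,0,0,0,2.2,0.1,0.2,0,0,0,0,2.2,0.1,0.2,0,0,0,0])

```text
clock: 5.1
eef_pos: [494.7, -413.3, 150.5]
tool_rot: [3.142, 0.0, 1.471]
force: [-0.9, -0.2, 2.9]
width: 24.3
gripper_force: 58.8
```

Emit:
jog_arm(increments=[2.2,0,0,-0.5,0,0,0,2.2,0,0,-1.5,0,0,0,2.2,0,0,-3,0,0,0,2.2,0,0,-4.5,0,0,0,2.2,0,0,-6,0,0,0,2.2,0,0,-7.5,0,0,0,2.2,0,0,-9,0,0,0,2.2,0,0,-9.8,0,0,0,2.2,0,0,-10,0,0,0,2.2,0,0,-10,0,0,0,2.2,0,0,-10,0,0,0])

```text
clock: 6.2
eef_pos: [494.5, -412.7, 249.6]
tool_rot: [-3.14, -0.001, 1.471]
force: [-0.0, 0.3, -1.2]
width: 24.6
gripper_force: 59.0
```

```bash
python3 - <<'E'
from h import *
inc([(400,-330,250,1.472),(391.9,-193,250,1.472)])
E
```

```text
(400, -330, 250, 1.472) [  7.29 -10.23  -0.02] [-0.1 -0.1 -0. ]
(391.9, -193, 250, 1.472) [ 2.084e+01 -1.239e+01 -1.000e-02] [-0.1 -0.1 -0. ]
```

Force −1.2 N matches the driver's weight. I carry it round to the front of the mouth.

Emit:
jog_arm(increments=[2.2,1.5,-2,0,0,0,0,2.2,3,-4.2,0,0,0,0,2.2,4.5,-6.4,0,0,0,0,2.2,6,-8.5,0,0,0,0,2.2,7.3,-10.2,0,0,0,0,2.2,9.5,-11.2,0,0,0,0,2.2,12,-11.7,0,0,0,0,2.2,14.5,-12,0,0,0,0,2.2,17,-12.2,0,0,0,0,2.2,19.2,-12.3,0,0,0,0,2.2,20.6,-12.4,0,0,0,0,2.2,20.8,-12.4,0,0,0,0,2.2,20.8,-12.4,0,0,0,0,2.2,20.8,-12.4,0,0,0,0,2.2,20.8,-12.4,0,0,0,0])

```text
clock: 7.7
eef_pos: [392.0, -194.9, 250.3]
tool_rot: [-3.142, 0.001, 1.47]
force: [0.4, -0.7, -2.0]
width: 24.2
gripper_force: 59.1
```

```bash
python3 - <<'E'
from h import *
s=ctrl.read_state();print(s['eef_pos'],s['tool_rot'])
im=ctrl.get_image('top')[:,:,::-1];b=ctrl.get_image('side')[:,:,::-1]
cv2.imwrite('pics/topA.png',im);cv2.imwrite('pics/sideA.png',b)
o=np.hstack([cv2.resize(im[190:290,280:380],None,fx=4,fy=4,interpolation=cv2.INTER_CUBIC),cv2.resize(b[150:250,240:340],None,fx=4,fy=4,interpolation=cv2.INTER_CUBIC)])
cv2.imwrite('pics/g2.png',o)
E
```

```text
[ 391.95539954 -194.88356989  250.28317769] [-3.14159184e+00  6.41340962e-04  1.46952619e+00]
```

View pics/g2.png

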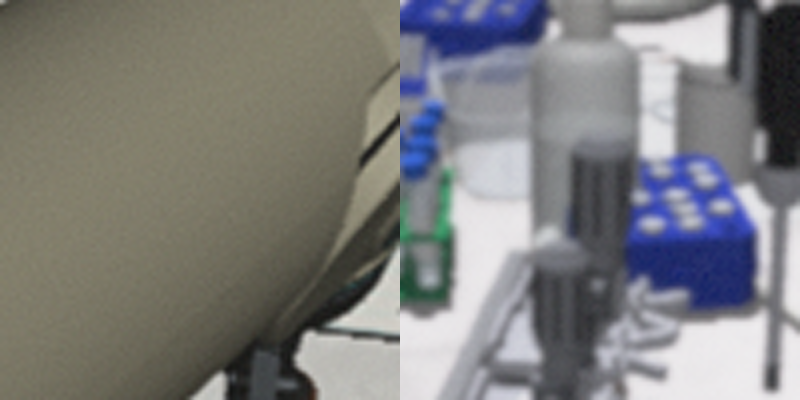

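The side crop shows the driver hanging upright in front of the rack, collar underside at side px ≈(335.7,200) and tip at ≈(332.7,247). The top view is blocked by the arm.

```bash
python3 - <<'E'
from h import *
p=[392,-194.9]
for z in(201,111):print(proj('side',p+[z]))
r=np.load('rack.npy')
for x in(-36,-20,0):
    w=rk(r,(x,-4.7,0));inc([(w[0],w[1],219+5,1.472)])
E
```

```text
[334.60234442 200.0731171 ]
[332.38565907 246.63329922]
(np.float64(440.6528364241931), np.float64(-197.81780716739888), 224, 1.472) [0.17 4.88 2.63] [-0.   0.  -0.1]
(np.float64(456.57452031399833), np.float64(-199.3989403411438), 224, 1.472) [0.18 6.48 2.63] [-0.   0.  -0.1]
(np.float64(476.47662517625486), np.float64(-201.37535680832494), 224, 1.472) [0.18 8.48 2.63] [-0.   0.  -0.1]
```

Emit:
jog_arm(increments=[2.2,0.2,0,1,0,0,0,2.2,0.2,0.5,2.6,0,0,0,2.2,0.2,1.5,2.6,0,0,0,2.2,0.2,2.5,2.6,0,0,0,2.2,0.2,3.5,2.6,0,0,0,2.2,0.2,4.2,2.6,0,0,0,2.2,0.2,4.9,2.6,0,0,0,2.2,0.2,5.4,2.6,0,0,0,2.2,0.2,5.8,2.6,0,0,0,2.2,0.2,5.8,2.6,0,0,0,2.2,0.2,5.8,2.6,0,0,0])

```text
clock: 8.9
eef_pos: [449.7, -197.6, 224.3]
tool_rot: [-3.141, -0.0, 1.471]
force: [0.8, -0.3, -2.2]
width: 24.3
gripper_force: 59.1
```

Emit:
jog_arm(increments=[2.2,-0.1,0.3,0,0,0,0,2.2,-0.1,0.6,0,0,0,0,2.2,-0.1,0.8,0,0,0,0,2.2,-0.1,1.0,0,0,0,0,2.2,-0.1,1.0,0,0,0,0])

```text
clock: 9.4
eef_pos: [460.2, -199.6, 224.3]
tool_rot: [3.141, 0.0, 1.471]
force: [0.2, -0.4, -2.2]
width: 24.4
gripper_force: 59.1
```

Emit:
jog_arm(increments=[2.2,0,0.2,0,0,0,0,2.2,0,0.4,0,0,0,0,2.2,0,0.6,0,0,0,0,2.2,0,0.8,0,0,0,0,2.2,0,0.8,0,0,0,0,2.2,0,0.8,0,0,0,0])

```text
clock: 10.0
eef_pos: [467.8, -200.4, 224.2]
tool_rot: [-3.141, -0.0, 1.471]
force: [0.4, 0.5, -0.9]
width: 24.9
gripper_force: 59.1
```

Emit:
jog_arm(increments=[2.2,0,0.2,0,0,0,0,2.2,0,0.4,0,0,0,0,2.2,0,0.6,0,0,0,0,2.2,0,0.7,0,0,0,0,2.2,0,0.7,0,0,0,0,2.2,0,0.7,0,0,0,0])

```text
clock: 10.6
eef_pos: [474.7, -201.1, 224.3]
tool_rot: [-3.141, -0.0, 1.471]
force: [-0.4, -0.5, -1.0]
width: 24.7
gripper_force: 59.1
```

Emit:
jog_arm(increments=[2.2,0,0.1,0,0,0,0,2.2,0,0.2,0,0,0,0,2.2,0,0.2,0,0,0,0,2.2,0,0.2,0,0,0,0])

```text
clock: 11.0
eef_pos: [476.8, -201.3, 224.3]
tool_rot: [-3.142, -0.0, 1.471]
force: [0.7, -0.1, -1.3]
width: 24.5
gripper_force: 59.1
```

Emit:
jog_arm(increments=[2.2,0,0.1,0,0,0,0,2.2,0,0.1,0,0,0,0])

```text
clock: 11.2
eef_pos: [477.9, -201.4, 224.3]
tool_rot: [3.141, 0.0, 1.471]
force: [-0.5, -0.2, -1.7]
width: 24.4
gripper_force: 59.1
```

Emit:
jog_arm(increments=[2.2,0,0.1,0,0,0,0,2.2,0,0.1,0,0,0,0])

```text
clock: 11.4
eef_pos: [478.8, -201.5, 224.3]
tool_rot: [-3.141, 0.0, 1.471]
force: [-0.2, 0.8, -1.9]
width: 24.3
gripper_force: 59.2
```

Emit:
jog_arm(increments=[2.2,0,0.1,0,0,0,0,2.2,0,0.1,0,0,0,0])

```text
clock: 11.6
eef_pos: [479.2, -201.5, 224.2]
tool_rot: [-3.14, -0.0, 1.471]
force: [-1.3, 0.6, -0.8]
width: 24.3
gripper_force: 59.3
```

Emit:
jog_arm(increments=[2.2,0,0.1,0,0,0,0,2.2,0,0.1,0,0,0,0])

```text
clock: 11.8
eef_pos: [479.7, -201.6, 224.1]
tool_rot: [-3.139, -0.0, 1.471]
force: [-3.3, -0.4, 0.4]
width: 24.5
gripper_force: 59.4
```

Emit:
jog_arm(increments=[2.2,0,-0.1,0,0,0,0,2.2,0,-0.3,0,0,0,0,2.2,0,-0.3,0,0,0,0])

```text
clock: 12.1
eef_pos: [478.6, -201.6, 224.5]
tool_rot: [3.14, 0.0, 1.471]
force: [0.1, 0.3, -1.2]
width: 24.2
gripper_force: 59.2
```

Emit:
jog_arm(increments=[2.2,0.1,0,0,0,0,0,2.2,0.1,0,0,0,0,0])

```text
clock: 12.3
eef_pos: [478.6, -200.8, 224.5]
tool_rot: [3.14, 0.001, 1.471]
force: [0.3, -1.6, -0.7]
width: 24.6
gripper_force: 59.2
```

Emit:
jog_arm(increments=[2.2,0.1,0,0,0,0,0,2.2,0.1,0,0,0,0,0])

```text
clock: 12.5
eef_pos: [478.6, -200.2, 224.6]
tool_rot: [3.14, 0.001, 1.471]
force: [0.3, -3.3, -1.6]
width: 24.5
gripper_force: 59.2
```

Emit:
jog_arm(increments=[2.2,-0.2,-0.1,0,0,0,0,2.2,-0.3,-0.1,0,0,0,0,2.2,-0.3,-0.1,0,0,0,0])

```text
clock: 12.8
eef_pos: [476.2, -201.9, 224.1]
tool_rot: [-3.141, -0.001, 1.471]
force: [0.6, 0.1, -1.6]
width: 24.8
gripper_force: 59.2
```

Emit:
jog_arm(increments=[2.2,-0.1,0,0,0,0,0,2.2,-0.1,0,0,0,0,0])

```text
clock: 13.0
eef_pos: [476.4, -203.2, 224.2]
tool_rot: [-3.141, -0.0, 1.471]
force: [0.1, 0.6, -1.5]
width: 24.7
gripper_force: 59.2
```

Emit:
jog_arm(increments=[2.2,-0.1,0,0,0,0,0,2.2,-0.1,0,0,0,0,0])

```text
clock: 13.2
eef_pos: [476.4, -203.9, 224.2]
tool_rot: [-3.141, -0.001, 1.471]
force: [1.0, 1.4, -0.7]
width: 24.4
gripper_force: 59.2
```

Emit:
jog_arm(increments=[2.2,0.1,0.1,0,0,0,0,2.2,0.2,0.1,0.2,0,0,0,2.2,0.2,0.1,0.6,0,0,0,2.2,0.2,0.1,1,0,0,0,2.2,0.2,0.1,1.3,0,0,0,2.2,0.2,0.1,1.5,0,0,0,2.2,0.2,0.1,1.5,0,0,0])

```text
clock: 13.9
eef_pos: [477.4, -202.3, 208.9]
tool_rot: [-3.141, -0.0, 1.471]
force: [0.8, 0.4, -1.1]
width: 24.6
gripper_force: 59.2
```

Emit:
jog_arm(increments=[2.2,0,0,0.2,0,0,0,2.2,0,0,0.3,0,0,0,2.2,0,0,0.3,0,0,0])

```text
clock: 14.2
eef_pos: [477.6, -202.4, 206.2]
tool_rot: [-3.141, -0.0, 1.471]
force: [0.4, -0.3, -0.8]
width: 24.6
gripper_force: 59.2
```

Emit:
jog_arm(increments=[2.2,0,0,0.2,0,0,0,2.2,0,0,0.3,0,0,0,2.2,0,0,0.3,0,0,0])

```text
clock: 14.5
eef_pos: [477.6, -202.3, 203.1]
tool_rot: [-3.141, -0.0, 1.471]
force: [0.4, 0.4, -1.7]
width: 24.7
gripper_force: 59.2
```

Emit:
jog_arm(increments=[2.2,0,0,0.2,0,0,0,2.2,0,0,0.2,0,0,0])

```text
clock: 14.7
eef_pos: [477.5, -202.3, 201.1]
tool_rot: [-3.141, -0.0, 1.471]
force: [-1.3, 0.5, -0.4]
width: 24.8
gripper_force: 59.2
```

Emit:
jog_arm(increments=[2.2,0,0,0.2,0,0,0,2.2,0,0,0.2,0,0,0])

```text
clock: 14.9
eef_pos: [477.5, -202.4, 199.1]
tool_rot: [-3.141, -0.0, 1.471]
force: [1.0, 0.2, -0.8]
width: 24.5
gripper_force: 59.2
```

Emit:
jog_arm(increments=[2.2,0,0,0.2,0,0,0,2.2,0,0,0.2,0,0,0])

```text
clock: 15.1
eef_pos: [477.9, -202.5, 197.3]
tool_rot: [3.141, 0.0, 1.471]
force: [0.4, 0.2, -0.5]
width: 24.4
gripper_force: 59.5
```

Emit:
jog_arm(increments=[2.2,0,0,0.2,0,0,0,2.2,0,0,0.2,0,0,0])

```text
clock: 15.3
eef_pos: [478.1, -202.6, 195.4]
tool_rot: [3.141, 0.0, 1.471]
force: [1.5, -0.8, 1.0]
width: 24.3
gripper_force: 59.5
```

Emit:
jog_arm(increments=[2.2,0,0,0.2,0,0,0,2.2,0,0,0.2,0,0,0])

```text
clock: 15.5
eef_pos: [478.1, -202.6, 193.4]
tool_rot: [3.141, 0.0, 1.471]
force: [1.6, 0.1, 2.0]
width: 24.2
gripper_force: 59.6
```

Emit:
jog_arm(increments=[2.2,0,0,0.2,0,0,0,2.2,0,0,0.2,0,0,0])

```text
clock: 15.7
eef_pos: [477.7, -202.3, 191.0]
tool_rot: [-3.142, -0.0, 1.471]
force: [1.2, 0.3, 1.0]
width: 24.8
gripper_force: 59.6
```

Emit:
jog_arm(increments=[2.2,0,0,0.2,0,0,0,2.2,0,0,0.2,0,0,0])

```text
clock: 15.9
eef_pos: [477.6, -202.3, 188.8]
tool_rot: [-3.141, -0.0, 1.471]
force: [2.5, -1.2, -1.6]
width: 24.6
gripper_force: 59.3
```

Emit:
jog_arm(increments=[2.2,0,0,0.2,0,0,0,2.2,0,0,0.2,0,0,0])

```text
clock: 16.1
eef_pos: [477.5, -202.2, 186.8]
tool_rot: [-3.141, -0.0, 1.471]
force: [2.5, 0.1, -2.5]
width: 24.6
gripper_force: 59.3
```

Emit:
jog_arm(increments=[2.2,0,0,0.1,0,0,0,2.2,0,0,0.1,0,0,0])

```text
clock: 16.3
eef_pos: [477.5, -202.3, 186.1]
tool_rot: [-3.141, -0.0, 1.471]
force: [1.2, -0.0, -1.0]
width: 24.3
gripper_force: 59.5
```

Emit:
jog_arm(increments=[2.2,0,0,0.1,0,0,0,2.2,0,0,0.1,0,0,0])

```text
clock: 16.5
eef_pos: [477.5, -202.3, 185.2]
tool_rot: [-3.141, -0.0, 1.471]
force: [0.2, -0.3, -0.5]
width: 24.3
gripper_force: 59.6
```

Emit:
jog_arm(increments=[2.2,0,0,0.1,0,0,0,2.2,0,0,0.1,0,0,0])

```text
clock: 16.7
eef_pos: [477.5, -202.3, 184.2]
tool_rot: [-3.141, -0.0, 1.471]
force: [1.2, 0.3, 0.2]
width: 24.4
gripper_force: 59.6
```

Emit:
jog_arm(increments=[2.2,0,0,0.1,0,0,0,2.2,0,0,0.1,0,0,0])

```text
clock: 16.9
eef_pos: [477.6, -202.3, 183.2]
tool_rot: [-3.141, -0.0, 1.471]
force: [0.1, 0.2, -0.4]
width: 24.5
gripper_force: 59.6
```

Emit:
jog_arm(increments=[2.2,0,0,0.1,0,0,0,2.2,0,0,0.1,0,0,0])

```text
clock: 17.1
eef_pos: [477.7, -202.3, 182.0]
tool_rot: [-3.141, -0.0, 1.471]
force: [1.0, -1.6, -2.2]
width: 24.7
gripper_force: 59.3
```

```bash
python3 - <<'E'
from h import *
s=ctrl.read_state();print(s['eef_pos'],s['force'])
b=ctrl.get_image('side')[:,:,::-1]
x0,y0,k=265,150,7
z=cv2.resize(b[y0:y0+80,x0:x0+70],None,fx=k,fy=k,interpolation=cv2.INTER_CUBIC)
c=np.array(s['eef_pos'])+[0,0,11]
for d in(28,0,-28,-42,-60):
    q=(proj('side',c+[0,0,d])-[x0,y0]+.5)*k-.5;print(d,q);cv2.circle(z,tuple(int(v) for v in q),2,(0,0,255),-1)
cv2.imwrite('pics/s3.png',z)
E
```

```text
[ 477.65639544 -202.27192791  181.9885826 ] [ 0.95590371 -1.59279085 -2.16245282]
28 [146.71249723 259.2781275 ]
0 [146.13656567 364.95376555]
-28 [145.57519455 467.95775985]
-42 [145.29979769 518.48935266]
-60 [144.95075844 582.53332582]
```

View pics/s3.png

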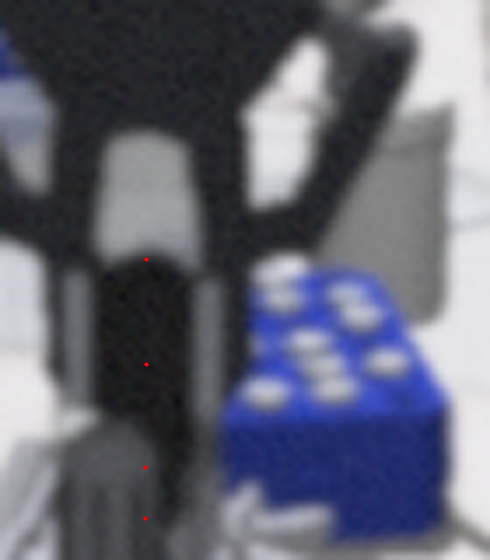

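The handle top lies on the predicted dot (146,259), so the driver hasn't slipped in the grip. The downward tug at TCP z = 182 looks like the snap starting, so I creep on to the hard stop.

Emit:
jog_arm(increments=[2.2,0,0,0.1,0,0,0,2.2,0,0,0.1,0,0,0])

```text
clock: 17.35
eef_pos: [477.6, -202.3, 181.0]
tool_rot: [-3.141, -0.0, 1.471]
force: [0.9, -1.3, -2.5]
width: 24.7
gripper_force: 59.3
```

Emit:
jog_arm(increments=[2.2,0,0,0.1,0,0,0,2.2,0,0,0.1,0,0,0])

```text
clock: 17.55
eef_pos: [477.4, -202.2, 180.0]
tool_rot: [-3.141, -0.0, 1.471]
force: [0.3, 0.1, -3.0]
width: 24.3
gripper_force: 59.1
```

Emit:
jog_arm(increments=[2.2,0,0,0.1,0,0,0,2.2,0,0,0.1,0,0,0])

```text
clock: 17.75
eef_pos: [477.4, -202.3, 179.0]
tool_rot: [-3.141, -0.0, 1.471]
force: [0.7, -1.2, -4.6]
width: 24.4
gripper_force: 59.1
```

Emit:
jog_arm(increments=[2.2,0,0,0.1,0,0,0,2.2,0,0,0.1,0,0,0])

```text
clock: 17.95
eef_pos: [477.4, -202.4, 178.5]
tool_rot: [-3.141, -0.0, 1.471]
force: [-1.0, 0.6, 1.5]
width: 24.8
gripper_force: 59.6
```

Emit:
jog_arm(increments=[2.2,0,0,0.1,0,0,0,2.2,0,0,0.1,0,0,0])

```text
clock: 18.15
eef_pos: [477.4, -202.5, 178.3]
tool_rot: [3.141, -0.001, 1.471]
force: [-2.8, 0.6, 9.5]
width: 24.9
gripper_force: 60.5
```

Emit:
jog_arm(increments=[2.2,0,0,0.1,0,0,0,2.2,0,0,0.1,0,0,0])

```text
clock: 18.35
eef_pos: [477.3, -202.6, 178.0]
tool_rot: [3.141, -0.001, 1.471]
force: [-4.1, 2.2, 15.6]
width: 24.4
gripper_force: 61.3
```

Hard stop felt at TCP z ≈ 178.5, which puts the seat at about 129.5 as seen. I relax the push, then open.

Emit:
jog_arm(increments=[2.2,0,0,-0.1,0,0,0,2.2,0,0,-0.2,0,0,0,2.2,0,0,-0.2,0,0,0])

```text
clock: 18.65
eef_pos: [477.5, -202.4, 178.4]
tool_rot: [-3.141, -0.0, 1.471]
force: [-2.3, 0.6, 3.7]
width: 24.9
gripper_force: 59.7
```

Emit:
jog_arm(increments=[3.5,0,0,0,0,0,0,4.5,0,0,0,0,0,0,6,0,0,0,0,0,0,7,0,0,0,0,0,0,7,0,0,0,0,0,0,7,0,0,0,0,0,0,7,0,0,0,0,0,0])

```text
clock: 19.35
eef_pos: [477.7, -202.4, 178.3]
tool_rot: [-3.142, -0.0, 1.471]
force: [0.2, -0.8, 0.4]
width: 70.1
gripper_force: 0.0
```

Free. I lift straight up and away.

Emit:
jog_arm(increments=[7,0,0,-1,0,0,0,7,0,0,-2.5,0,0,0,7,0,0,-4.5,0,0,0,7,0,0,-7,0,0,0,7,0,0,-10,0,0,0,7,0,0,-13,0,0,0,7,0,0,-16,0,0,0,7,0,0,-16,0,0,0,7,-10,-3,-16,0,0,0,7,-20,-3,-16,0,0,0,7,-20,-3,-16,0,0,0,7,-20,-3,-16,0,0,0,7,-20,-3,-16,0,0,0,7,-20,-3,-16,0,0,0])

```text
clock: 20.75
eef_pos: [426.5, -399.8, 337.8]
tool_rot: [-3.14, -0.0, 1.467]
force: [0.0, 1.2, 0.2]
width: 70.3
gripper_force: 0.0
```

```bash
python3 - <<'E'
from h import *
im=ctrl.get_image('top')[:,:,::-1];b=ctrl.get_image('side')[:,:,::-1]
o=np.hstack([cv2.resize(im[185:285,285:385],None,fx=4,fy=4,interpolation=cv2.INTER_CUBIC),cv2.resize(b[170:270,240:340],None,fx=4,fy=4,interpolation=cv2.INTER_CUBIC)])
cv2.imwrite('pics/f.png',o)
for d in(28,-60,-150):print((proj('top',[477.5,-202.4,189.5+d])-[285,185])*4,(proj('side',[477.5,-202.4,189.5+d])-[240,170])*4+[400,0])
E
```

```text
[254.8656038  114.93971946] [582.45321792  73.96215062]
[245.24544291 166.53731788] [581.43522289 258.0763527 ]
[236.9801196  210.86826385] [580.473261   432.05642347]
```

View pics/f.png

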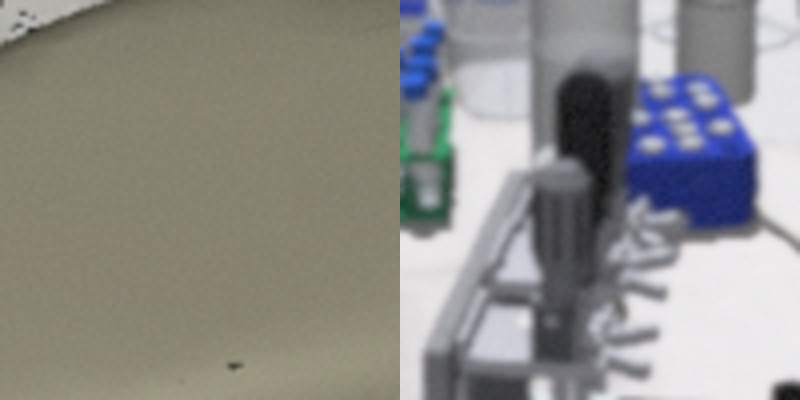

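The side view shows the driver upright in the middle hook, with its handle top at crop (585,72) against a predicted (582,74), so it stayed home. The neighbours look unmoved and the gripper is clear.

```bash
python3 -c "
from cell import ctrl
print(ctrl.finish_job())"
```

```text
the job is handed in; nothing more can be done
None
```

The hex driver hangs fully seated in the middle hook and the job is handed in at about 21 s: I felt the hard stop with about 16 N of push, and the last side view shows it upright with the gripper clear, though the keepers themselves were too small to check in the picture.

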